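# Unlock the carrom turntable and hold the striker tray to the front

## Task

Take the box key from its stand, set it over the bar of the turntable's locking screw, turn the screw anticlockwise as far as it goes, using only the key on it, and leave the key standing on the screw head. Then take the turntable by its upright post, turn it until the square striker tray faces the front, in line with the pointer on the plinth, and finish while still holding the post so that the spring cannot swing it back. Leave the dispenser, the canister and the glass cups where they stand.

Things in the scene. Friction and masses are not known exactly. Their poses are not given: they have to be found in the camera images.
- base: Fixed wooden turntable plinth, 230 x 230 x 15 mm. Origin on the table under the disc's turning axis. Its -x side is the front, marked by a dark raised pointer (30 x 12 mm, top 18 mm up) at x = -125 mm. A grey lock block (64 x 50 mm, top 34 mm up) stands at y = -168 mm. Position and yaw vary.
- turntable (a joint): Angle (rad) of the beechwood disc (radius 110 mm, 20 to 36 mm above the table) about the vertical axis through base's origin, anticlockwise from above positive. 0 = striker tray over the front pointer; range -0.5 to 3.0. Locked, a brake shoe holds it where it starts (0.9 to 2.5). Unlocked, a damped spring (0.2 N m/rad) takes it to about 1.7 in 2 s and pulls back there; about 4 N at the post at 0.
- post: Upright round beechwood post on the disc for turning it (it spins freely about its own pin), diameter 16 mm, 89 mm tall. Origin at its foot, 36 mm above the table, 85 mm from the turning axis; top 125 mm above the table. It stands across the disc from the striker tray: when the tray faces front, the post is at the back (+x side of the base).
- striker_tray (a point): Square open tray, 54 x 54 x 14 mm, with the round acrylic striker in it, fixed on the disc; the point is under its centre, 36 mm above the table, 70 mm from the axis, across from the post. The two other trays are round (50 mm across) with a low stack of coins, a quarter turn either side; no tray or coin is higher than 64 mm above the table.
- screw (a joint): Angle (rad) of the locking screw about its vertical axis, anticlockwise from above positive. Starts at about 0.1 (locked), end stop at 1.1 (about 63 degrees). The brake is off the disc from about 0.3. Friction about 0.2 N m; it stays where it is left.
- screw_head (a point): Centre of the top of the screw's round steel collar (diameter 44 mm), 40 mm above the table, on the lock block. An upright steel bar 24 mm long, 6 mm thick, 13 mm high, with rounded edges, stands across the collar's centre; the point's x axis lies along the bar and turns with the screw.
- key: Loose aluminium box key, 150 g, 86 mm tall, upright. Origin: centre of its underside. Foot 41 (x) x 21 (y) x 22 mm with a pocket below, 29 (x) x 11 (y) mm, 16 deep, that fits over the bar with 2.5 mm to spare all round (0.2 rad of play); then a 16 mm round shank; then a paddle 34 (x) x 14 (y) mm, 50 to 86 mm above the origin, gripped across y. Seated, its origin is at screw_head.
- stand: Fixed dark wooden key stand, 80 x 60 x 16 mm, origin under its centre, with the same upright bar (24 x 6 x 13 mm, along its x axis) on top; at the start the key stands over it, underside 16 mm above the table. Position and yaw differ each time.
- dispenser: Bystander: grey plastic push dispenser, about 120 x 80 mm, 130 mm tall, origin under its body. To the left of the turntable.
- canister: Bystander: white ceramic screw-top canister, diameter 90 mm, 120 mm tall, origin under its centre.
- cup0: Bystander: glass cup, rim diameter 70 mm, 85 mm tall, in the low aluminium tray (100 x 220 mm) behind the turntable, origin under its centre.
- cup1: Bystander: the other glass cup, the same.
Things that resemble listed ones, but are neither listed nor needed, are in the scene too. What is shaped like the key but yellow is not meant.

How it is judged:
On the way, in this order (a step that is already met when the one before it is completed fails the run):
1. the key is seated on the screw and has turned it anticlockwise to its end (value of joint screw above 0.92 rad and distance between key and screw_head below 0.01 m and angle between key's own z axis and vertical below 0.15 rad), for 0.1 s.
2. the turntable, moved by the fingers on its post, has the striker tray at the front (value of joint turntable between -0.08 and 0.08 rad and contact force between the fingers and post above 0.5 N), for 0.3 s.
At the end, for the whole second after the job is handed in: Striker tray in line with the pointer within 0.08 rad, disc still (under 0.05 rad/s), fingers on the post (over 0.5 N); screw over 0.85 rad; key let go, standing on the screw head (origin within 10 mm, tilt under 0.15 rad) (all of step 2 and velocity of joint turntable between -0.05 and 0.05 rad/s and value of joint screw above 0.85 rad and distance between key and screw_head below 0.01 m and angle between key's own z axis and vertical below 0.15 rad and contact force between the fingers and key below 0.1 N); the arm keeps its last pose, push and grip.
It fails at once if the fingers touch the screw themselves (contact force between the fingers and screw above 1 N).
It fails at once if the dispenser is disturbed (distance of dispenser from where it was at the start of the episode above 0.03 m).
It fails at once if the canister is disturbed (distance of canister from where it was at the start of the episode above 0.03 m).
It fails at once if a glass cup is disturbed (distance of any of cup0, cup1 from where it was at the start of the episode above 0.03 m).
It also fails if it takes over 58 s, if anything falls off the work surface, if the arm or the gripper's body presses on something with over 40 N, if the wrist force passes 120 N, or if a joint passes its speed limit or range.

## Robot

A 6-joint arm with a two-finger parallel gripper is mounted at the origin on the work surface. World frame = base frame: x ahead of the robot, y to its left, z up, the work surface at z = 0. Lengths are in m, angles in rad, forces in N, time in s.
With the tool pointing down it reaches from about 0.425 to 0.95 m from the base axis. Payload 3.5 kg.
Tool frame: the origin (TCP) lies between the finger pads; the fingertips stand 22 mm ahead of it and the grasp point (between the pads) lies 3 mm ahead of it (ctrl.nose_length is the z of the fingertips in the tool frame, in m); z points along the fingers, y is the line along which they close (so a half turn about z gives the same grasp; the last joint's range is limited). The gripper opens to 85 mm and grips with 20 to 120 N. Pads are 22 mm wide; open, the fingers measure 114 mm over their backs; the gripper's body (76 mm by 85 mm) begins 54 mm behind the grasp point. The pads swing forward as they close: fully open they stand 13 mm farther back than shut.
Start: joints at [1.196, 0.286, 1.577, -0, 1.279, -0.15], TCP at [0.15, 0.658, 0.253] pointing down, gripper open.
Joint ranges: [-2.77, 2.77], [-0.9, 2.22], [0.21, 2.48], [-1.53, 4.67], [0.24, 2.81], [-2.84, 2.84]. Speed limits (rad/s): [2.79, 2.79, 3.14, 3.14, 3.14, 3.14].

## Interface

Orientations are given as a unit quaternion [x, y, z, w].
In Python, from plant import ctrl gives the robot as it stands. The module is installed in compiled form; this text tells all that it offers.
- The arm moves only by the tool send_rows, never from a script. Its argument "rows" is text: rows parted by semicolons, each of 7 numbers parted by spaces: the turn, a rotation vector about the tool's x, y, z in shares of 180 degrees (1.0 is 180 degrees), then the shift along the tool's x, y, z in fractions of the full range, 1 being 600 mm, then the opening, from -1 (shut) to 1 (fully open). A call has 1 to 8 rows; each row is the pose to reach, as a shift and turn from the pose commanded when the call began, along the tool's axes at that moment; what a row does not reach only later rows make up. A row lasts 1/8 s, in which the tool goes at most 62.5 mm and 10.7 degrees, less where a joint would pass 70% of its speed; a pose out of reach is approached as far as the arm can. Shift and turn numbers lie between -1 and 1, and a call with a number outside is refused. A call with a gripper value outside its range is refused whole. The fingers move at their own pace and stop on an object; "grip_force" is the grip in N (left out, the last holds). Time passes only in rows, so rows that repeat a pose let the fingers close. It gives the time, the measured TCP pose, the force, the opening and the grip force at its end, in the units of the state.
- ctrl.get_state(): the state, without advancing time (a new reading comes with each control period).
- ctrl.read_camera(name): name is "side" or "top"; returns a dict with "color" (400x640x3 uint8, red, green, blue), "fx", "fy", "cx", "cy" (pixels), "extrinsics" (4x4, takes a point from world to camera coordinates). Camera axes: x right, y down, z forward; pixel columns grow to the right and rows downward; lengths in m; the calibration is good to about 2 mm. A picture is of the moment at which its call begins. There is no depth.
- ctrl.sign_off(): hands the job in; it is judged then, once.
Trained networks look in a picture, given as the dict that the camera call returned (one of the last four; its "shot" number tells which), for a name from the list of things; names that differ only in an ending like _2 or _b are one class to them, and where a whole thing is asked for, a point or a joint stands for the part that bears it (a point fixed in the world has none). Each returns a list of dicts, best first, with "p" (0 to 1); they miss things now and then, are a little off and sometimes report something else, mostly with a low value. They report only what shows in the picture. A call takes as long as a camera call. They do not tell look-alikes from the thing itself.
- ctrl.look_for(picture, target): "position" ([x, y, z] in m, in the coordinates of the camera as it stood for that picture, good to about 4 mm: the middle of the surface that is visible of it).
The state is a dict: "time": time; "qpos": joint angles; "dq": joint speeds; "joint_efforts": joint torques, N m; "eef_pos": TCP position; "tcp_rot": TCP orientation; "contact_force": force on the tool from outside, world axes, zero at the start; "wrist_torque": the same for the moment, N m; "opening": opening from 0.0 (shut) to 1.0 (fully open); "finger_force": force on a finger pad.
Only numpy, scipy, OpenCV 4.12 (cv2) and the standard library are available. Lean on these libraries where they do the work, as an engineer would, in place of code of your own. Each camera call takes 0.05 s, during which the arm holds its last target. There are 200 camera calls.

## Working session

There is one attempt and no reset: what is moved stays moved. The work goes in short steps, Python scripts to look and compute and a tool call to move; the robot and the scene stay as the last step left them, time stands still between calls to the robot, and variables do not carry over. Pictures are saved under pics/ and viewed, at most 10 in all, crops included, and the job is handed in when it is done.

Besides the shell and the picture viewer there is one more tool, called as name(argument=value, ...), one argument or row to a line, values as JSON. send_rows: Moves the arm, as the interface text tells. Its arguments: {"type":"object","properties":{"rows":{"type":"string"},"grip_force":{"type":"number"}},"required":["rows"]}

```bash
mkdir -p pics; cat > h.py <<'E'
import numpy as np, cv2
from plant import ctrl
from scipy.spatial.transform import Rotation as R
np.set_printoptions(precision=4,suppress=True)
def shot(name,fn=None):
    p=ctrl.read_camera(name)
    if fn: cv2.imwrite('pics/'+fn,p['color'][:,:,::-1])
    return p
def w(p,c):
    E=np.array(p['extrinsics']); return E[:3,:3].T@(np.array(c)-E[:3,3])
def find(p,t):
    return [(round(d['p'],2),w(p,d['position'])) for d in ctrl.look_for(p,t)]
def proj(p,X):
    E=np.array(p['extrinsics']); c=E[:3,:3]@np.array(X,float)+E[:3,3]
    return np.array([p['fx']*c[0]/c[2]+p['cx'],p['fy']*c[1]/c[2]+p['cy']])
def onz(p,u,v,z):
    E=np.array(p['extrinsics']); d=E[:3,:3].T@np.array([(u-p['cx'])/p['fx'],(v-p['cy'])/p['fy'],1]); o=-E[:3,:3].T@E[:3,3]
    return o+d*(z-o[2])/d[2]
E
python3 - <<'E'
from h import *
ps={n:shot(n,n+'0.png') for n in('top','side')}
for n,p in ps.items():
    print(n,p['fx'],p['cx'],p['cy'],np.array(p['extrinsics']))
    for t in ['key','stand','base','post','striker_tray','screw_head','dispenser','canister','cup0']:
        print(t,[(a,b,proj(p,b).round()) for a,b in find(p,t)])
s=ctrl.get_state(); print(s, ctrl.nose_length)
E
```

```text
top 502.32692945511934 316.68131304818394 192.13446276787388 [[-0.0031 -1.      0.0014 -0.0312]
 [-0.9946  0.0029 -0.1036  0.591 ]
 [ 0.1036 -0.0017 -0.9946  1.2658]
 [ 0.      0.      0.      1.    ]]
key [(0.73, array([ 0.4996, -0.4423,  0.0513]), array([479., 227.])), (0.62, array([ 0.4829, -0.3353,  0.0761]), array([439., 233.])), (0.49, array([ 0.3773, -0.3375,  0.0715]), array([441., 277.]))]
stand [(0.67, array([ 0.4863, -0.3332,  0.0148]), array([433., 233.]))]
base [(0.69, array([0.5191, 0.0703, 0.0357]), array([276., 220.])), (0.54, array([ 0.484 , -0.3376,  0.0764]), array([440., 233.]))]
post [(0.22, array([0.5292, 0.0828, 0.0401]), array([271., 216.]))]
striker_tray [(0.78, array([0.5272, 0.0831, 0.0369]), array([271., 217.]))]
screw_head [(0.7, array([ 0.499 , -0.0788,  0.0418]), array([335., 228.]))]
dispenser [(0.82, array([0.4586, 0.3675, 0.131 ]), array([147., 244.]))]
canister [(0.75, array([0.6426, 0.3365, 0.1236]), array([163., 167.]))]
cup0 [(0.98, array([ 0.7809, -0.0685,  0.0451]), array([330., 119.])), (0.88, array([0.7767, 0.0484, 0.0495]), array([285., 120.
[... 965 characters left out ...]
9.]))]
cup0 [(0.89, array([ 0.7622, -0.0821,  0.0639]), array([394., 179.])), (0.76, array([0.755 , 0.0329, 0.0679]), array([367., 161.])), (0.63, array([0.4999, 0.0334, 0.0334]), array([291., 200.]))]
{'time': 1.0, 'qpos': array([ 1.196 ,  0.2863,  1.5767,  0.    ,  1.2786, -0.15  ]), 'dq': array([-0.0009,  0.0004, -0.0008, -0.0001, -0.0001, -0.0008]), 'joint_efforts': array([ -0.0011, -40.5976, -29.2946,  -0.0002,   0.0005,   0.    ]), 'eef_pos': array([0.1504, 0.658 , 0.2534]), 'tcp_rot': array([0.1122, 0.9937, 0.    , 0.    ]), 'contact_force': array([-0.4204, -0.6152,  1.6596]), 'wrist_torque': array([-0.0558, -0.0187, -0.0311]), 'finger_force': 0.0, 'opening': 1.0019917703865284} 0.022
```

```bash
python3 - <<'E'
import cv2
a=cv2.imread('pics/top0.png')[140:320,220:520]
cv2.imwrite('pics/topc.png',cv2.resize(a,(800,480),interpolation=cv2.INTER_CUBIC))
a=cv2.imread('pics/side0.png')[120:360,220:520]
cv2.imwrite('pics/sidec.png',cv2.resize(a,(750,600),interpolation=cv2.INTER_CUBIC))
E
```

```text
(no output)
```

View pics/topc.png

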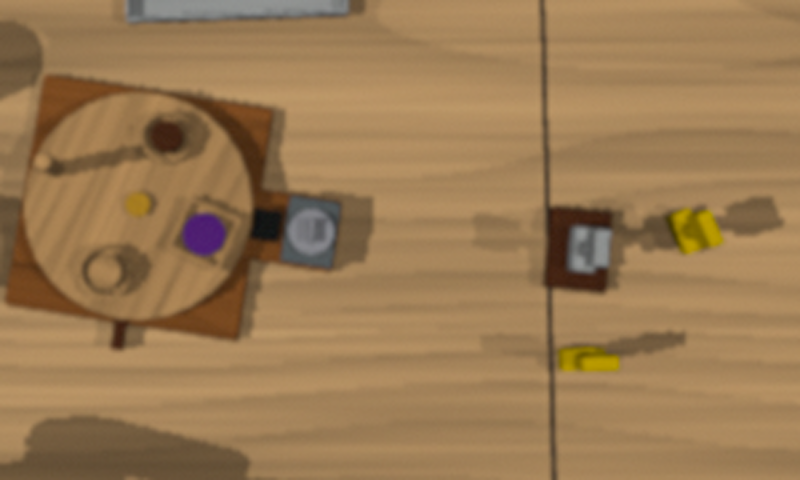

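View pics/sidec.png

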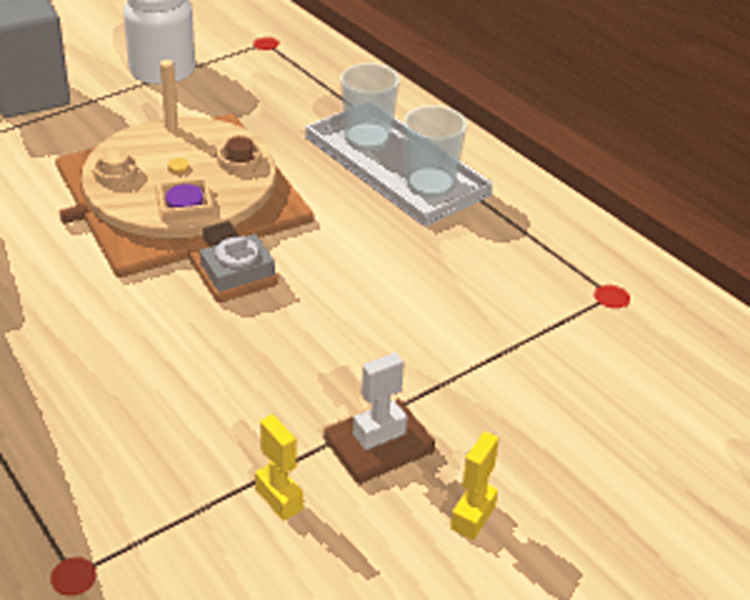

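The top crop shows the silver key on its dark stand at full-image (441,233), with its paddle along world x. It also shows the two yellow decoys, the lock block and screw at (337,227), the disc hub at (272,216), the post at left (236,200), and the front pointer at (265,265). In the side crop the key is upright at (371,284) and the screw bar is visible at (316,219). Next I'll take zoomed views to measure.

```bash
python3 - <<'E'
from h import *
def avg(n):
    L=[ctrl.read_camera(n) for _ in range(4)]
    print(n,'noise',np.std([l['color'][200:210,300:310].astype(float) for l in L],axis=0).mean())
    return L[-1],np.mean([l['color'] for l in L],axis=0)[:,:,::-1]
pt,it=avg('top'); ps,is_=avg('side')
import pickle; pickle.dump((pt,it,ps,is_),open('m.pkl','wb'))
def z(im,u,v): 
    c=im[v-18:v+19,u-25:u+25]; c=np.clip((c-c.min())*255/(c.max()-c.min()),0,255).astype(np.uint8)
    return cv2.resize(c,(400,296),interpolation=cv2.INTER_CUBIC)
g=np.vstack([np.hstack([z(it,337,227),z(is_,316,219)]),np.hstack([z(it,441,233),z(is_,371,284)])])
cv2.imwrite('pics/z1.png',g)
E
```

```text
top noise 0.5712530731895744
side noise 0.8980936877680741
```

View pics/z1.png

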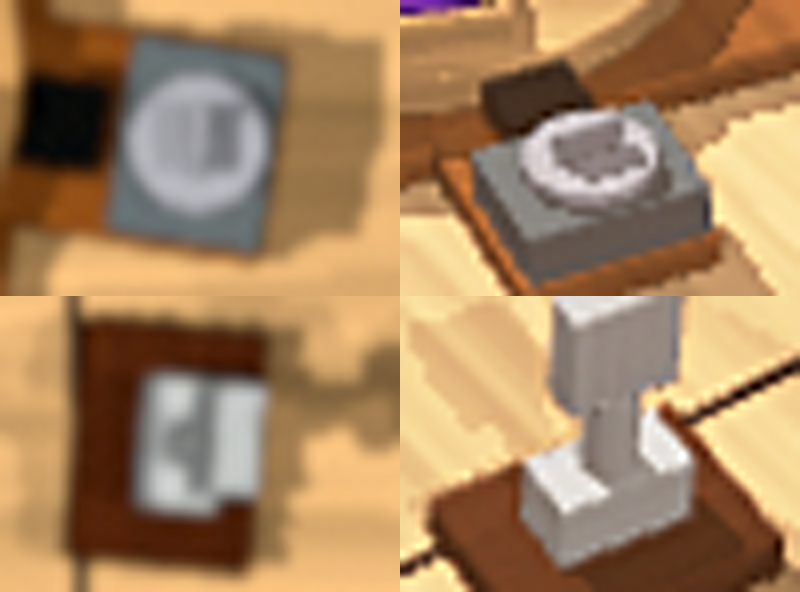

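The zoom shows the collar centred at about (336.2,226.4) in top and (314.3,220.2) in side, with the bar nearly along world x. The key's paddle top is at about (445.9,232.3) in top, also nearly along world x.

```bash
cat >> h.py <<'E'
def tri(pa,a,pb,b):
    def P(p): return np.array([[p['fx'],0,p['cx']],[0,p['fy'],p['cy']],[0,0,1]])@np.array(p['extrinsics'])[:3]
    X=cv2.triangulatePoints(P(pa),P(pb),np.array(a,float).reshape(2,1),np.array(b,float).reshape(2,1))[:,0]; return X[:3]/X[3]
def key_pts(o,yaw,z0=0,parts=('foot','pad')):
    q=[]
    for n,(sx,sy,za,zb) in {'foot':(41,21,0,22),'pad':(34,14,50,86)}.items():
        if n in parts:
            q+= [[a*sx/2e3,b*sy/2e3,z/1e3] for z in(za,zb) for a,b in((-1,-1),(1,-1),(1,1),(-1,1))]
    return R.from_euler('z',yaw).apply(q)+np.array(o)
E
python3 - <<'E'
from h import *
import pickle; pt,it,ps,is_=pickle.load(open('m.pkl','rb'))
print('collar top z.04',onz(pt,336.2,226.4,.04),'side',onz(ps,314.3,220.2,.04),'tri',tri(pt,(336.2,226.4),ps,(314.3,220.2)))
print('paddle top z.102',onz(pt,445.9,232.3,.102))
# side foot bottom corners z=.016
f=lambda x,y:(371-25+(x-400+.5)/8-.5,284-18+(y-296+.5)/8-.5)
for x,y in((522,520),(565,568),(690,515)): print('foot bot',onz(ps,*f(x,y),.016))
for x,y in((522,455),(569,500),(692,460),(645,412)): print('foot top',onz(ps,*f(x,y),.038))
# disc: hub + stick to yellow & purple centroids
def cen(im,m): 
    n,l,s,c=cv2.connectedComponentsWithStats(m.astype(np.uint8)); 
    return [(s[i,4],c[i]) for i in range(1,n) if s[i,4]>8]
for nm,im,p in(('top',it,pt),('side',is_,ps)):
    h=cv2.cvtColor(np.clip(im,0,255).astype(np.uint8),cv2.COLOR_BGR2HSV)
    print(nm,'purple',cen(im,(h[...,0]>120)&(h[...,0]<155)&(h[...,1]>100)))
    print(nm,'yellow',cen(im,(h[...,0]>18)&(h[...,0]<30)&(h[...,1]>170)))
E
```

```text
collar top z.04 [ 0.5022 -0.0824  0.04  ] side [ 0.5002 -0.0847  0.04  ] tri [ 0.502  -0.0823  0.0376]
paddle top z.102 [ 0.4849 -0.3452  0.102 ]
foot bot [ 0.4645 -0.3329  0.016 ]
foot bot [ 0.4639 -0.3531  0.016 ]
foot bot [ 0.5036 -0.3569  0.016 ]
foot top [ 0.466 -0.33   0.038]
foot top [ 0.4668 -0.35    0.038 ]
foot top [ 0.5029 -0.357   0.038 ]
foot top [ 0.5033 -0.3359  0.038 ]
top purple [(np.int32(183), array([295.9672, 227.5301]))]
top yellow [(np.int32(63), array([271.3016, 216.1746])), (np.int32(261), array([479.9004, 225.8276])), (np.int32(188), array([439.516 , 274.2553]))]
side purple [(np.int32(110), array([293.2091, 198.0091]))]
side yellow [(np.int32(486), array([331.0844, 307.4835])), (np.int32(472), array([410.3432, 314.9534]))]
```

Careful with the scale: shifts go in shares of 600 mm and turns go in shares of 180 degrees. That gives: -361 mm / 600 = -0.6017, -316 mm / 600 = -0.5267, 80 degrees / 180 = 0.4444.

send_rows(
  rows="0 0 0.0556 -0.075 -0.0483 0 1;0 0 0.1111 -0.15 -0.0967 0 1;0 0 0.1667 -0.225 -0.145 0 1;0 0 0.2222 -0.3 -0.1933 0 1;0 0 0.2778 -0.3767 -0.2417 0 1;0 0 0.3333 -0.4517 -0.29 0 1;0 0 0.3889 -0.5267 -0.3383 0 1;0 0 0.4444 -0.6017 -0.3883 0 1",
  grip_force=60,
)

```text
time: 2.4
eef_pos: [0.4515, 0.3491, 0.2536]
tcp_rot: [0.727, 0.687, 0.0, 0.0]
contact_force: [0.2, 0.2, -0.3]
opening: 0.999
finger_force: 0.0
```

```bash
cat >> h.py <<'E'
def plan(xyz,yaw_deg=None):
    """tool shift (mm) and turn (deg) from present pose to TCP xyz, tool y axis at yaw_deg in the world, tool straight down"""
    s=ctrl.get_state(); r=R.from_quat(s['tcp_rot'])
    y=r.as_matrix()[:,1]; print('t',s['time'],'tcp',s['eef_pos'],'yaw_y',np.degrees(np.arctan2(y[1],y[0])),'q',s['qpos'],'F',s['contact_force'],'op',s['opening'],s['finger_force'])
    a=np.radians(yaw_deg); ya=np.array([np.cos(a),np.sin(a),0]); za=np.array([0,0,-1.]); xa=np.cross(ya,za)
    g=R.from_matrix(np.c_[xa,ya,za])
    print('turn',np.degrees((r.inv()*g).as_rotvec()).round(1),'shift',(r.inv().apply(np.array(xyz)-s['eef_pos'])*1e3).round(1))
E
python3 - <<'E'
from h import *
plan([0.4845,-0.3445,0.20],-94.6)
E
```

```text
t 2.4 tcp [0.4515 0.3491 0.2536] yaw_y -3.20443478690894 q [0.4804 0.0572 1.8373 0.     1.2463 0.5363] F [ 0.208   0.1639 -0.2545] op 0.9990500982177173 0.0
turn [ 0.  -0.1 91.4] shift [-690.7   71.7   53.4]
```

To row units: -460 mm / 600 = -0.7667, -403 mm / 600 = -0.6717, 80 degrees / 180 = 0.4444.

send_rows(
  rows="0 0 0.0556 -0.0967 0.01 0 1;0 0 0.1111 -0.1933 0.02 0 1;0 0 0.1667 -0.2883 0.03 0 1;0 0 0.2222 -0.385 0.04 0 1;0 0 0.2778 -0.48 0.05 0 1;0 0 0.3333 -0.5767 0.06 0 1;0 0 0.3889 -0.6717 0.07 0 1;0 0 0.4444 -0.7667 0.08 0 1",
)

```text
time: 3.4
eef_pos: [0.4751, -0.1133, 0.2538]
tcp_rot: [0.998, 0.059, 0.001, 0.0]
contact_force: [0.9, -0.7, 0.4]
opening: 0.999
finger_force: 0.0
```

```bash
python3 - <<'E'
from h import *
plan([0.4845,-0.3445,0.16],-94.6)
E
```

```text
t 3.4 tcp [ 0.4751 -0.1133  0.2538] yaw_y -83.22199748135104 q [-0.4424 -0.1357  2.0237  0.0002  1.2523  1.0101] F [ 0.892  -0.7146  0.446 ] op 0.9985453737256462 0.0
turn [ 0.  -0.1 11.4] shift [-18.1 230.6  93.9]
```

To row units: 230.6 mm / 600 = 0.3843, 173 mm / 600 = 0.2883, 11.4 degrees / 180 = 0.0633.

send_rows(
  rows="0 0 0.0167 -0.0067 0.0967 0.0167 1;0 0 0.0333 -0.015 0.1933 0.05 1;0 0 0.05 -0.0233 0.2883 0.0833 1;0 0 0.0633 -0.03 0.3843 0.1167 1;0 0 0.0633 -0.03 0.3843 0.1583 1;0 0 0.0633 -0.03 0.3843 0.1583 1;0 0 0.0633 -0.03 0.3843 0.1583 1",
)

```text
time: 4.28
eef_pos: [0.4863, -0.3423, 0.1592]
tcp_rot: [0.999, -0.037, 0.0, 0.0]
contact_force: [0.6, -0.1, -0.2]
opening: 0.998
finger_force: 0.0
```

```bash
python3 - <<'E'
from h import *
plan([0.4845,-0.3445,0.089],-94.6)
it=shot('top');s=shot('side')
o=[0.4845,-0.3445,0.016]
im=s['color'][:,:,::-1].copy()
c=im[230:330,310:440]; c=cv2.resize(c,(780,600),interpolation=cv2.INTER_CUBIC)
for q in key_pts(o,-0.08):
    u=proj(s,q); x,y=(u-[310,230]+.5)*6-.5; cv2.circle(c,(int(x),int(y)),3,(0,0,255),-1)
cv2.imwrite('pics/k1.png',c)
E
```

```text
t 4.275 tcp [ 0.4863 -0.3423  0.1592] yaw_y -94.2378457623245 q [-0.7837  0.2053  1.8552  0.      1.0801  0.861 ] F [ 0.5674 -0.0589 -0.2422] op 0.9977888921085889 0.0
turn [ 0.  -0.   0.4] shift [-1.7  2.3 70.2]
```

View pics/k1.png

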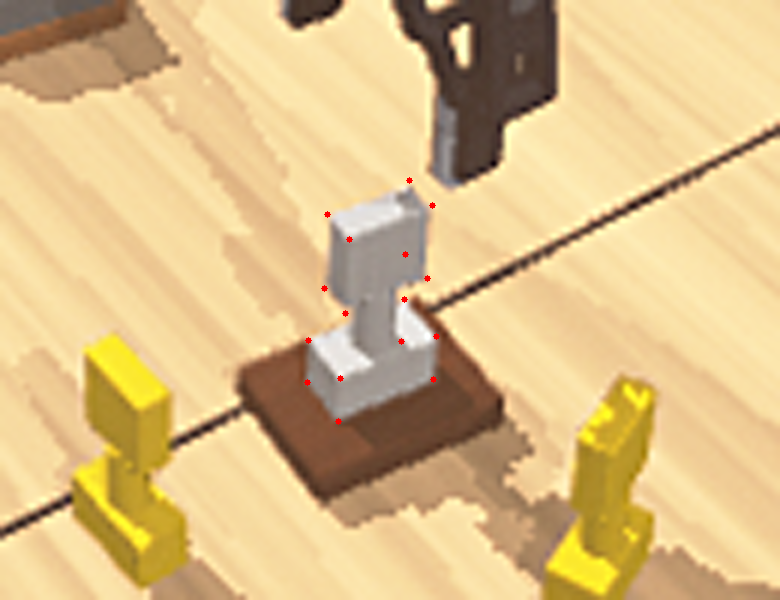

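The side crop shows the gripper above the silver key. The projected model corners lie on the key's foot, for example (338,421), and the paddle agrees to within about 1–2 mm. Descending to grasp.

To row units: 70 mm / 600 = 0.1167, 2.3 mm / 600 = 0.0038, 0.4 degrees / 180 = 0.0022.

send_rows(
  rows="0 0 0.0022 -0.0028 0.0038 0.0667 1;0 0 0.0022 -0.0028 0.0038 0.1167 1;0 0 0.0022 -0.0028 0.0038 0.1167 1;0 0 0.0022 -0.0028 0.0038 0.1167 -0.7;0 0 0.0022 -0.0028 0.0038 0.1167 -0.8;0 0 0.0022 -0.0028 0.0038 0.1167 -0.8;0 0 0.0022 -0.0028 0.0038 0.1167 -0.8;0 0 0.0022 -0.0028 0.0038 0.1167 -0.8",
)

```text
time: 5.38
eef_pos: [0.4845, -0.3451, 0.0893]
tcp_rot: [0.999, -0.041, 0.001, 0.0]
contact_force: [-1.0, 1.0, 3.8]
opening: 0.157
finger_force: 61.7
```

```bash
python3 - <<'E'
from h import *
plan([0.5015,-0.083,0.20],-92.3)
E
```

```text
t 5.375 tcp [ 0.4845 -0.3451  0.0893] yaw_y -94.68477666578482 q [-0.7894  0.2982  1.8876  0.      0.9544  0.8631] F [-0.97    0.9768  3.8345] op 0.1568693123581302 61.67062422260642
turn [ 0.1 -0.1 -2.4] shift [  -4.3 -262.5 -110.9]
```

To row units: -262.5 mm / 600 = -0.4375, -4.3 mm / 600 = -0.0072, -2.4 degrees / 180 = -0.0133.

send_rows(
  rows="0 0 0 0 0 -0.05 -0.8;0 0 0 0 -0.025 -0.1167 -0.8;0 0 -0.0033 -0.0017 -0.1167 -0.1667 -0.8;0 0 -0.0067 -0.0033 -0.2083 -0.1667 -0.8;0 0 -0.01 -0.005 -0.3 -0.1583 -0.8;0 0 -0.0133 -0.0067 -0.3833 -0.1333 -0.8;0 0 -0.0133 -0.0072 -0.4375 -0.1 -0.8;0 0 -0.0133 -0.0072 -0.4375 -0.1 -0.8",
)

```text
time: 6.38
eef_pos: [0.4991, -0.08, 0.1455]
tcp_rot: [1.0, -0.018, -0.003, -0.001]
contact_force: [-0.7, -0.5, -1.4]
opening: 0.156
finger_force: 61.0
```

send_rows(
  rows="0 0 0 0 0 0 -0.8;0 0 0 0 0 0 -0.8",
)

```text
time: 6.62
eef_pos: [0.5018, -0.0839, 0.1491]
tcp_rot: [1.0, -0.021, 0.001, 0.0]
contact_force: [0.5, 0.4, -1.0]
opening: 0.158
finger_force: 61.1
```

```bash
python3 - <<'E'
from h import *
plan([0.5015,-0.083,0.140],-92.3)
e=ctrl.get_state()['eef_pos']; o=e-[0,0,0.0733]
t=shot('top');s=shot('side')
g=[]
for p,(u0,v0) in((t,(305,195)),(s,(285,175))):
    c=cv2.resize(p['color'][v0:v0+75,u0:u0+50,::-1],(400,600),interpolation=cv2.INTER_CUBIC)
    def dot(X,col):
        x,y=(proj(p,X)-[u0,v0]+.5)*8-.5; cv2.circle(c,(int(x),int(y)),2,col,-1)
    for q in key_pts(o,-0.04): dot(q,(0,0,255))
    for a in np.arange(0,6.28,.4): dot([.5015+.022*np.cos(a),-.083+.022*np.sin(a),.04],(0,160,0))
    for z in (.04,.053):
      for q in R.from_euler('z',-.04).apply([[a*.012,b*.003,0] for a in(-1,1) for b in(-1,1)]): dot(q+[.5015,-.083,z],(255,0,0))
    g.append(c)
cv2.imwrite('pics/s1.png',np.hstack(g))
E
```

```text
t 6.625 tcp [ 0.5018 -0.0839  0.1491] yaw_y -92.36444352558527 q [-0.3653  0.0325  2.0672 -0.0002  1.0403  1.2469] F [ 0.5015  0.3985 -0.9522] op 0.15763386608354096 61.065537091344595
turn [ 0.  -0.1 -0.1] shift [-0.3 -0.9  9.1]
```

View pics/s1.png

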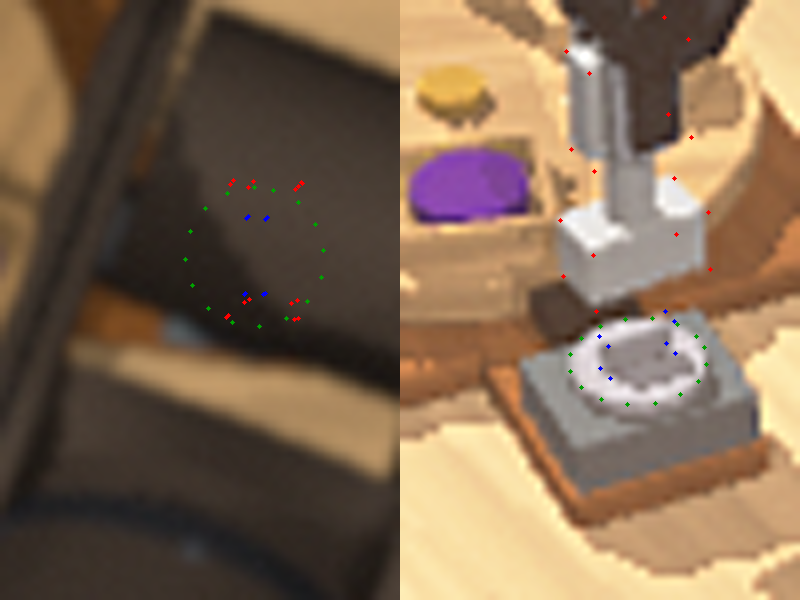

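In the side half, the key's foot hovers over the screw. The collar dots match the ring centred at (637,361), and the foot corners agree with the predicted ones to within about 1 mm. The top view is hidden by the gripper. Lowering it with a force check.

To row units: 27 mm / 600 = 0.045, 26 mm / 600 = 0.0433.

send_rows(
  rows="0 0 0 -0.0005 -0.0008 0.0133 -0.8;0 0 0 -0.0005 -0.0008 0.0267 -0.8;0 0 0 -0.0005 -0.0008 0.0367 -0.8;0 0 0 -0.0005 -0.0008 0.0433 -0.8;0 0 0 -0.0005 -0.0008 0.045 -0.8;0 0 0 -0.0005 -0.0008 0.045 -0.8",
)

```text
time: 7.48
eef_pos: [0.5012, -0.0827, 0.1212]
tcp_rot: [1.0, -0.02, 0.001, 0.001]
contact_force: [0.5, -1.3, -1.0]
opening: 0.151
finger_force: 61.2
```

To row units: 7.5 mm / 600 = 0.0125, 6 mm / 600 = 0.01.

send_rows(
  rows="0 0 0 0 0 0.0033 -0.8;0 0 0 0 0 0.0067 -0.8;0 0 0 0 0 0.01 -0.8;0 0 0 0 0 0.0125 -0.8;0 0 0 0 0 0.0125 -0.8",
)

```text
time: 8.1
eef_pos: [0.501, -0.0825, 0.1137]
tcp_rot: [1.0, -0.02, 0.0, 0.0]
contact_force: [0.9, -4.8, -0.1]
opening: 0.156
finger_force: 61.2
```

To row units: 1 mm / 600 = 0.0017, -40 degrees / 180 = -0.2222.

send_rows(
  rows="0 0 0 0 0.0017 0 -0.8;0 0 -0.0444 0 0.0017 0 -0.8;0 0 -0.0889 0 0.0017 0 -0.8;0 0 -0.1333 0 0.0017 0 -0.8;0 0 -0.1778 0 0.0017 0 -0.8;0 0 -0.2222 0 0.0017 0 -0.8",
  grip_force=90,
)

```text
time: 8.85
eef_pos: [0.5003, -0.0849, 0.1136]
tcp_rot: [0.945, 0.326, -0.002, 0.002]
contact_force: [-1.4, -9.9, -0.3]
opening: 0.152
finger_force: 90.6
```

```bash
python3 - <<'E'
from h import *
plan([0.501,-0.0835,0.1137],-92.3+65); print(ctrl.get_state()['wrist_torque'])
E
```

```text
t 8.85 tcp [ 0.5003 -0.0849  0.1136] yaw_y -51.981506240165906 q [-0.3662  0.0838  2.0881 -0.0054  0.9698  0.5441] F [-1.4481 -9.9371 -0.3314] op 0.1524253089696953 90.568228430202
turn [  0.1   0.2 -24.7] shift [ 1.4 -0.7 -0.1]
[-2.0795  0.3381 -0.2527]
```

To row units: 1.6 mm / 600 = 0.0027, -1.2 mm / 600 = -0.002, -20 degrees / 180 = -0.1111.

send_rows(
  rows="0 0 0 -0.002 0.0027 0 -0.8;0 0 -0.0389 -0.002 0.0027 0 -0.8;0 0 -0.0778 -0.002 0.0027 0 -0.8;0 0 -0.1111 -0.002 0.0027 0 -0.8;0 0 -0.1111 -0.002 0.0027 0 -0.8",
)

```text
time: 9.48
eef_pos: [0.5004, -0.0856, 0.1136]
tcp_rot: [0.876, 0.483, -0.001, 0.0]
contact_force: [-0.9, -5.5, -1.6]
opening: 0.149
finger_force: 90.7
```

```bash
python3 - <<'E'
from h import *
plan([0.501,-0.0835,0.1137],-92.3+65); print(ctrl.get_state()['wrist_torque'])
s=shot('side','s2.png'); t=shot('top','t2.png')
print('purple',[ (a,) for a in find(t,'striker_tray')], find(t,'screw_head'),find(s,'post'))
c=cv2.resize(s['color'][140:240,250:350,::-1],(600,600),interpolation=cv2.INTER_CUBIC); cv2.imwrite('pics/s2c.png',c)
E
```

```text
t 9.475 tcp [ 0.5004 -0.0856  0.1136] yaw_y -32.253530064146574 q [-0.3689  0.0845  2.0875 -0.0016  0.9707  0.195 ] F [-0.891  -5.4541 -1.5978] op 0.14899414894431734 90.70199105903157
turn [-0.   0.1 -5. ] shift [ 2.1 -0.6 -0.1]
[-1.1109  0.1742 -0.1591]
purple [((0.68, array([0.5277, 0.0828, 0.0408])),)] [(0.72, array([0.528 , 0.0855, 0.0388]))] [(0.46, array([0.5404, 0.1578, 0.0871]))]
```

View pics/s2c.png

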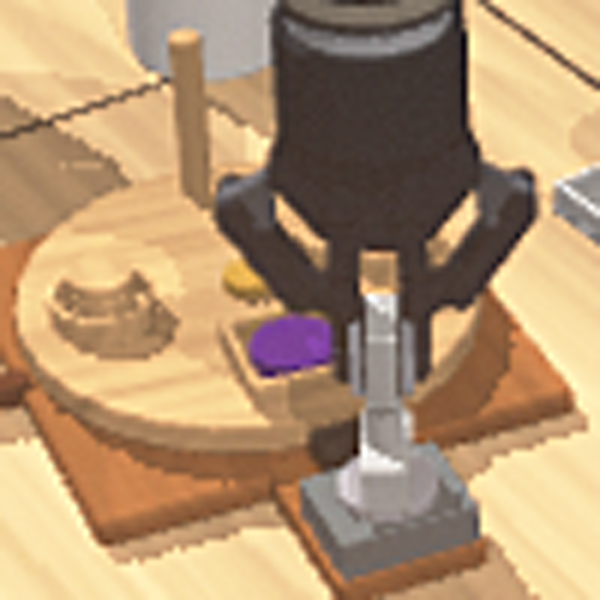

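The side view shows the key upright and seated on the screw collar at crop (387,490). The disc has been released: the tray has swung to crop (290,345). I'll keep turning to the end stop.

To row units: -9 degrees / 180 = -0.05.

send_rows(
  rows="0 0 -0.0167 0 0 0 -0.8;0 0 -0.0333 0 0 0 -0.8;0 0 -0.05 0 0 0 -0.8;0 0 -0.05 0 0 0 -0.8",
)

```text
time: 10.22
eef_pos: [0.5005, -0.0857, 0.1136]
tcp_rot: [0.835, 0.55, -0.001, 0.0]
contact_force: [-0.8, -5.4, -0.3]
opening: 0.153
finger_force: 90.7
```

```bash
python3 - <<'E'
from h import *
plan([0.501,-0.0835,0.1137],-92.3+75); print(ctrl.get_state()['wrist_torque'])
E
```

```text
t 10.225 tcp [ 0.5005 -0.0857  0.1136] yaw_y -23.27663543410368 q [-0.3689  0.0845  2.0874 -0.0018  0.9705  0.0383] F [-0.7761 -5.4262 -0.3306] op 0.15273474393421005 90.70163450422115
turn [-0.   0.1 -6. ] shift [ 2.2 -0.4 -0.1]
[-1.1687  0.1489 -0.1689]
```

To row units: 1 mm / 600 = 0.0017, 0.5 mm / 600 = 0.0008, -6 degrees / 180 = -0.0333.

send_rows(
  rows="0 0 -0.0111 0 0.0008 0 -0.8;0 0 -0.0222 0 0.0017 0 -0.8;0 0 -0.0333 0 0.0017 0 -0.8;0 0 -0.0333 0 0.0017 0 -0.8",
)

```text
time: 10.72
eef_pos: [0.5008, -0.0858, 0.1136]
tcp_rot: [0.806, 0.592, -0.001, -0.001]
contact_force: [-0.8, -5.3, 0.9]
opening: 0.15
finger_force: 91.2
```

```bash
python3 - <<'E'
from h import *
plan([0.501,-0.0835,0.1137],-92.3+75); print(ctrl.get_state()['wrist_torque'])
E
```

```text
t 10.725 tcp [ 0.5008 -0.0858  0.1136] yaw_y -17.435440739192625 q [-0.3692  0.0864  2.0855 -0.0007  0.9727 -0.0645] F [-0.7623 -5.2736  0.8835] op 0.15042833294682442 91.18937092738634
turn [-0.2  0.  -0.1] shift [ 2.2 -0.5 -0.1]
[-1.1056  0.5289 -0.623 ]
```

To row units: 1 mm / 600 = 0.0017, -0.4 mm / 600 = -0.0007, 3 degrees / 180 = 0.0167.

send_rows(
  rows="0 0 -0.0056 0 0 0 -0.8;0 0 -0.0056 0 0 0 -0.8;0 0 0.0167 -0.0007 0.0017 0 -0.8;0 0 0.0167 -0.0007 0.0017 0 -0.8;0 0 0.0167 -0.0007 0.0017 0 0.2;0 0 0.0167 -0.0007 0.0017 0 0.2;0 0 0.0167 -0.0007 0.0017 0 0.2;0 0 0.0167 -0.0007 0.0017 0 0.2",
)

```text
time: 11.72
eef_pos: [0.5028, -0.086, 0.1139]
tcp_rot: [0.82, 0.572, 0.0, -0.0]
contact_force: [0.1, -0.8, -0.9]
opening: 0.603
finger_force: 0.0
```

To row units: -110 mm / 600 = -0.1833, -80 mm / 600 = -0.1333.

send_rows(
  rows="0 0 0 0 0 -0.0333 0.2;0 0 0 0 0 -0.075 0.2;0 0 0 0 0 -0.1333 0.2;0 0 0 0 0 -0.1833 0.2;0 0 0 0 0 -0.1833 0.2",
)

```text
time: 12.35
eef_pos: [0.5043, -0.0867, 0.2269]
tcp_rot: [0.82, 0.572, 0.002, 0.003]
contact_force: [-0.3, 0.5, -0.1]
opening: 0.602
finger_force: 0.0
```

```bash
python3 - <<'E'
from h import *
plan([0.501,-0.0835,0.1137],-92.3+75)
s=shot('side'); t=shot('top'); import pickle; pickle.dump((t,s),open('m2.pkl','wb'))
print(find(s,'post'),find(t,'post'),find(t,'striker_tray'),find(s,'key'))
print('hub',onz(t,271.3,216.2,.042))
a=cv2.resize(s['color'][140:240,250:350,::-1],(400,400),interpolation=cv2.INTER_CUBIC)
b=cv2.resize(t['color'][160:260,220:360,::-1],(560,400),interpolation=cv2.INTER_CUBIC)[:,:400]
cv2.imwrite('pics/s3.png',np.hstack([a,b]))
E
```

```text
t 12.35 tcp [ 0.5043 -0.0867  0.2269] yaw_y -20.270096557008642 q [-0.3689 -0.0569  2.0018  0.0003  1.1902 -0.0152] F [-0.2906  0.5338 -0.144 ] op 0.6018614903785416 0.0
turn [ 0.4 -0.  -3. ] shift [  1.9  -5.  113.2]
[(0.55, array([0.5349, 0.1604, 0.0867]))] [(0.65, array([0.5429, 0.1669, 0.1214]))] [(0.96, array([0.5301, 0.0818, 0.0425])), (0.27, array([0.5299, 0.0887, 0.0393]))] [(0.79, array([ 0.369 , -0.3531,  0.0395])), (0.68, array([ 0.4972, -0.095 ,  0.0732])), (0.57, array([ 0.496 , -0.4527,  0.0394]))]
hub [0.5285 0.0827 0.042 ]
```

View pics/s3.png

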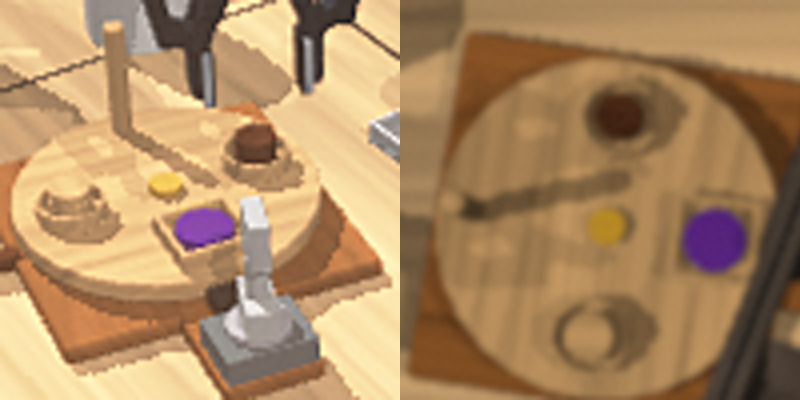

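The key stands upright on the screw by itself (left half, (255,250)). In the top half the hub is at (607,227), the tray at (716,240) and the post top at (453,203), so the disc is at about 1.6 rad.

```bash
python3 - <<'E'
from h import *
t,s=__import__('pickle').load(open('m2.pkl','rb'))
print('post',onz(t,232.9,210.4,.125)); 
f=lambda x,y:(250+(x+.5)/4-.5,140+(y+.5)/4-.5)
print('side post top',onz(s,*f(116,27),.125), 'tri',tri(t,(232.9,210.4),s,f(116,27)))
plan([0.539,0.167,0.20],-7)
E
```

```text
post [0.5379 0.1669 0.125 ]
side post top [0.5394 0.1646 0.125 ] tri [0.539  0.1666 0.124 ]
t 12.65 tcp [ 0.5019 -0.0859  0.2221] yaw_y -20.28199366076716 q [-0.3691 -0.0528  2.0071  0.      1.1904 -0.0151] F [ 0.8876 -0.0123 -0.3422] op 0.5981532095605129 0.0
turn [ -0.2  -0.  -13.3] shift [250.1 -52.8  22.3]
```

To row units: 250 mm / 600 = 0.4167, 200 mm / 600 = 0.3333, -13 degrees / 180 = -0.0722.

send_rows(
  rows="0 0 -0.0167 0.0833 -0.0167 0 0.6;0 0 -0.0333 0.1667 -0.035 0.0083 0.6;0 0 -0.05 0.25 -0.0533 0.0167 0.6;0 0 -0.0667 0.3333 -0.07 0.025 0.6;0 0 -0.0722 0.4167 -0.0883 0.0367 0.6;0 0 -0.0722 0.4167 -0.0883 0.0367 0.6;0 0 -0.0722 0.4167 -0.0883 0.0367 0.6",
)

```text
time: 13.52
eef_pos: [0.5392, 0.1665, 0.2009]
tcp_rot: [0.75, 0.661, -0.001, -0.0]
contact_force: [0.6, 0.0, 0.3]
opening: 0.797
finger_force: 0.0
```

```bash
python3 - <<'E'
from h import *
plan([0.5385,0.1665,0.103],-7)
E
```

```text
t 13.525 tcp [0.5392 0.1665 0.2009] yaw_y -7.248016782170242 q [ 0.1199  0.0944  1.8982 -0.0005  1.1509  0.2466] F [0.6408 0.045  0.2683] op 0.7971275239141424 0.0
turn [-0.1  0.1 -0.2] shift [ 0.  -0.5 97.9]
```

To row units: 98 mm / 600 = 0.1633, 80 mm / 600 = 0.1333.

send_rows(
  rows="0 0 0 0 0 0.075 0.6;0 0 0 0 0 0.1333 0.6;0 0 0 0 0 0.1633 0.6;0 0 0 0 0 0.1633 0.6;0 0 0 0 0 0.1633 -0.8;0 0 0 0 0 0.1633 -0.8;0 0 0 0 0 0.1633 -0.8;0 0 0 0 0 0.1633 -0.8",
  grip_force=70,
)

```text
time: 14.52
eef_pos: [0.5404, 0.1668, 0.1052]
tcp_rot: [0.751, 0.661, 0.001, 0.001]
contact_force: [-0.9, -0.8, 4.8]
opening: 0.166
finger_force: 68.1
```

```bash
python3 - <<'E'
from h import *
plan([0.5385,0.1665,0.103],-7)
s=shot('side'); t=shot('top')
def arc(c,yawb):
    st=ctrl.get_state(); r=R.from_quat(st['tcp_rot']); e=st['eef_pos']; c=np.array([*c,e[2]])
    a0=np.arctan2(*(e-c)[1::-1]); rad=np.hypot(*(e-c)[:2]); a1=yawb
    print('rad',rad,'a0',np.degrees(a0),'tt',a0-a1)
    N=24
    for i in range(1,N+1):
        a=a0+(a1-a0)*i/N; X=c+[rad*np.cos(a),rad*np.sin(a),0]
        print(i,round(np.degrees(a0-a),1),(r.inv().apply(X-e)*1e3).round(1))
arc((.5285,.0827),-.16)
E
```

```text
t 14.525 tcp [0.5404 0.1668 0.1052] yaw_y -7.268984121241516 q [ 0.1201  0.2168  1.9544 -0.0001  0.9685  0.247 ] F [-0.8789 -0.7579  4.7575] op 0.16593933284082343 68.07275533676147
turn [ 0.1 -0.  -0.3] shift [-0.6 -1.8  2.2]
rad 0.08494696999906008 a0 81.89214548346071 tt 1.589287570208593
1 3.8 [-0.3  5.6  0. ]
2 7.6 [-0.9 11.2  0. ]
3 11.4 [-1.9 16.7  0. ]
4 15.2 [-3.3 22.2  0. ]
5 19.0 [-5.  27.5  0.1]
6 22.8 [-7.1 32.8  0.1]
7 26.6 [-9.5 37.8  0.1]
8 30.4 [-12.3  42.8   0.1]
9 34.1 [-15.3  47.5   0.1]
10 37.9 [-18.7  52.    0.1]
11 41.7 [-22.4  56.2   0.1]
12 45.5 [-26.3  60.2   0.1]
13 49.3 [-30.5  64.    0.1]
14 53.1 [-35.   67.4   0.1]
15 56.9 [-39.6  70.6   0.1]
16 60.7 [-44.5  73.4   0.1]
17 64.5 [-49.5  76.    0.1]
18 68.3 [-54.7  78.1   0.1]
19 72.1 [-60.   80.    0.1]
20 75.9 [-65.4  81.4   0.1]
21 79.7 [-70.9  82.5   0.1]
22 83.5 [-76.5  83.3   0.1]
23 87.3 [-82.1  83.7   0.1]
24 91.1 [-87.8  83.7   0.1]
```

To row units: 42.9 mm / 600 = 0.0715, 37.9 mm / 600 = 0.0632, 30.4 degrees / 180 = 0.1689.

send_rows(
  rows="0 0 0.0211 -0.0003 0.0093 0 -0.8;0 0 0.0422 -0.0013 0.0187 0 -0.8;0 0 0.0633 -0.003 0.028 0 -0.8;0 0 0.0844 -0.0053 0.037 0 -0.8;0 0 0.1056 -0.0082 0.046 0 -0.8;0 0 0.1267 -0.0115 0.0547 0 -0.8;0 0 0.1478 -0.0155 0.0632 0 -0.8;0 0 0.1689 -0.0202 0.0715 0 -0.8",
)

```text
time: 15.62
eef_pos: [0.581, 0.1493, 0.1052]
tcp_rot: [0.898, 0.44, 0.0, -0.0]
contact_force: [-3.8, -0.7, 7.7]
opening: 0.17
finger_force: 68.2
```

```bash
cat >> h.py <<'E'
def arc(c,a1,N):
    st=ctrl.get_state(); r=R.from_quat(st['tcp_rot']); e=st['eef_pos']; c=np.array([*c,e[2]])
    a0=np.arctan2(*(e-c)[1::-1]); rad=np.hypot(*(e-c)[:2])
    print('t',st['time'],'rad',rad,'a0',np.degrees(a0),'tt',a0-a1,'F',st['contact_force'],st['finger_force'],st['opening'],st['qpos'])
    for i in range(1,N+1):
        a=a0+(a1-a0)*i/N; X=c+[.085*np.cos(a),.085*np.sin(a),0]
        print(i,round(np.degrees(a0-a),1),(r.inv().apply(X-e)*1e3).round(1))
E
python3 -c "
from h import *
arc((.5285,.0827),-.16,16)"
```

```text
t 15.625 rad 0.08482137515944561 a0 51.78201784026857 tt 1.0637667046391297 F [-3.7571 -0.6837  7.6642] 68.2464873790741 0.1703134946057776 [0.0825 0.2861 1.8686 0.0002 0.9868 0.742 ]
1 3.8 [-0.1  5.6 -0. ]
2 7.6 [-0.7 11.3 -0. ]
3 11.4 [-1.6 16.8 -0. ]
4 15.2 [-3.  22.3 -0. ]
5 19.0 [-4.7 27.7 -0. ]
6 22.9 [-6.7 33.  -0. ]
7 26.7 [-9.1 38.1 -0. ]
8 30.5 [-11.9  43.   -0. ]
9 34.3 [-14.9  47.8  -0. ]
10 38.1 [-18.3  52.3  -0. ]
11 41.9 [-22.   56.6  -0. ]
12 45.7 [-25.9  60.7  -0. ]
13 49.5 [-30.1  64.4  -0. ]
14 53.3 [-34.6  67.9  -0. ]
15 57.1 [-39.2  71.1  -0. ]
16 60.9 [-44.1  74.   -0. ]
```

To row units: 43 mm / 600 = 0.0717, 27.7 mm / 600 = 0.0462, 15.2 degrees / 180 = 0.0844.

send_rows(
  rows="0 0 0.0211 -0.0002 0.0093 0 -0.8;0 0 0.0422 -0.0012 0.0188 0 -0.8;0 0 0.0633 -0.0028 0.028 0 -0.8;0 0 0.0844 -0.0052 0.0372 0 -0.8;0 0 0.1056 -0.008 0.0462 0 -0.8;0 0 0.1267 -0.0113 0.0548 0 -0.8;0 0 0.1478 -0.0153 0.0633 0 -0.8;0 0 0.1689 -0.02 0.0717 0 -0.8",
)

```text
time: 16.62
eef_pos: [0.6077, 0.1143, 0.1052]
tcp_rot: [0.982, 0.189, 0.0, -0.001]
contact_force: [-2.2, 2.7, 7.0]
opening: 0.164
finger_force: 68.2
```

```bash
python3 -c "
from h import *
arc((.5285,.0827),-.16,8)"
```

```text
t 16.625 rad 0.08526250167434302 a0 21.778870342134276 tt 0.540112994835187 F [-2.1845  2.6864  7.0049] 68.196941614151 0.16388776835297084 [0.0214 0.322  1.8225 0.0021 0.9965 1.2107]
1 3.9 [-0.5  5.7 -0. ]
2 7.7 [-1.  11.4 -0. ]
3 11.6 [-2.  17.1 -0. ]
4 15.5 [-3.3 22.7 -0. ]
5 19.3 [-5.1 28.2 -0. ]
6 23.2 [-7.1 33.5 -0.1]
7 27.1 [-9.6 38.7 -0.1]
8 30.9 [-12.4  43.7  -0.1]
```

To row units: 43.7 mm / 600 = 0.0728, 38.7 mm / 600 = 0.0645, 30.9 degrees / 180 = 0.1717.

send_rows(
  rows="0 0 0.0217 -0.0005 0.0095 0 -0.8;0 0 0.0428 -0.0017 0.019 0 -0.8;0 0 0.0644 -0.0033 0.0285 0 -0.8;0 0 0.0861 -0.0055 0.0378 0 -0.8;0 0 0.1072 -0.0085 0.047 0 -0.8;0 0 0.1289 -0.0118 0.0558 0 -0.8;0 0 0.1506 -0.016 0.0645 0 -0.8;0 0 0.1717 -0.0207 0.0728 0 -0.8",
)

```text
time: 17.62
eef_pos: [0.6136, 0.0696, 0.1053]
tcp_rot: [0.997, -0.08, 0.002, -0.002]
contact_force: [2.2, 5.0, 3.2]
opening: 0.167
finger_force: 68.1
```

send_rows(
  rows="0 0 0 0 0 0 -0.8;0 0 0 0 0 0 -0.8;0 0 0 0 0 0 -0.8",
)

```text
time: 18.0
eef_pos: [0.6136, 0.069, 0.1053]
tcp_rot: [0.997, -0.078, 0.002, -0.001]
contact_force: [2.1, 3.6, 5.2]
opening: 0.163
finger_force: 68.2
```

```bash
python3 - <<'E'
from h import *
arc((.5285,.0827),-.16,1)
t=shot('top');s=shot('side')
g=[]
for nm,p in (('t',t),('s',s)):
    h=cv2.cvtColor(p['color'],cv2.COLOR_RGB2HSV)
    for lab,m in (('purple',(h[...,0]>120)&(h[...,0]<155)&(h[...,1]>100)),('yel',(h[...,0]>18)&(h[...,0]<30)&(h[...,1]>170))):
        n,l,st,c=cv2.connectedComponentsWithStats(m.astype(np.uint8))
        for i in range(1,n):
            if st[i,4]>8: print(nm,lab,st[i,4],c[i],onz(p,*c[i],.045))
a=cv2.resize(t['color'][170:290,230:350,::-1],(400,400),interpolation=cv2.INTER_CUBIC)
b=cv2.resize(s['color'][140:240,230:330,::-1],(400,400),interpolation=cv2.INTER_CUBIC)
cv2.imwrite('pics/f.png',np.hstack([a,b]))
E
```

```text
t 18.0 rad 0.08615854516875102 a0 -9.137844551013288 tt 0.0005145260493951975 F [2.0833 3.5575 5.1701] 68.19378018379211 0.16284956958578248 [-0.0526  0.3187  1.8266  0.0016  0.9923  1.673 ]
1 0.0 [-1.2  0.  -0. ]
t yel 262 [480.1565 225.7786] [ 0.5024 -0.4473  0.045 ]
t yel 184 [439.3967 274.2772] [ 0.3812 -0.3404  0.045 ]
s purple 100 [267.25 189.99] [0.4597 0.0964 0.045 ]
s yel 484 [331.1446 307.5537] [ 0.3754 -0.3506  0.045 ]
s yel 484 [410.3905 314.7603] [ 0.497  -0.4543  0.045 ]
```

View pics/f.png

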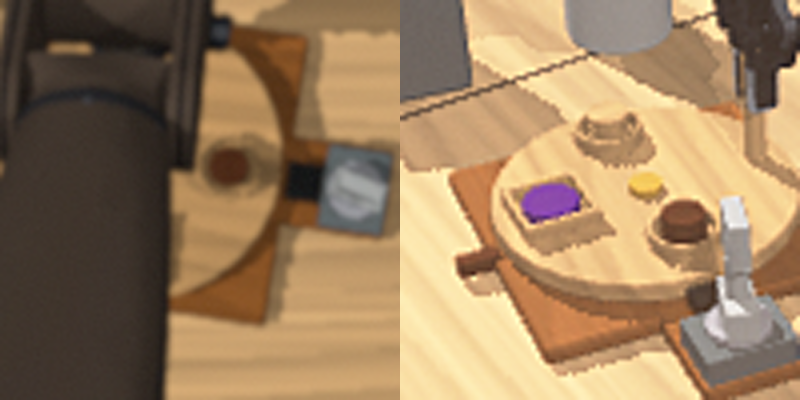

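The side half shows the fingers holding the post at the back and the tray pointing at the pointer (tray (552,205), pointer (472,263)). The key still stands on the screw at (735,260). One check remains: the base yaw, measured from the plinth corners and the pointer.

```bash
python3 - <<'E'
from h import *
import pickle; pt,it,ps,is_=pickle.load(open('m.pkl','rb'))
f=lambda x,y:(220+(x+.5)/2.6667-.5,140+(y+.5)/2.6667-.5)
C=[onz(pt,*f(*c),.015) for c in((45,73),(277,110),(240,338),(8,303))]
C=np.array(C); print(C, C.mean(0))
for a,b in((3,0),(2,1)): d=C[b]-C[a]; print('x edge',np.hypot(*d[:2]),np.arctan2(d[1],d[0]))
for a,b in((1,0),(2,3)): d=C[b]-C[a]; print('y edge',np.hypot(*d[:2]),np.arctan2(-d[0],d[1]))
P=onz(pt,*f(119,336),.018); c=C.mean(0); print('pointer',P,np.hypot(*(P-c)[:2]),np.arctan2(*(c-P)[1::-1]))
# side now: tray/pointer/hub
s=shot('side'); g=lambda x,y:(230+(x+.5)/4-.5,140+(y+.5)/4-.5)
pp=onz(s,*g(76,260),.018); print('pointer side',pp)
# expected pixels of tray square and hub for several tt
for tt in(-.08,0,.08):
    a=-.145+np.pi+tt; X=np.array([.528+.07*np.cos(a),.0825+.07*np.sin(a)])
    q=R.from_euler('z',a).apply([[i*.027,j*.027,.05] for i,j in((-1,-1),(1,-1),(1,1),(-1,1))])+[*X,0]
    print(tt,[((proj(s,k)-[230,140]+.5)*4-.5).round() for k in q],'mid',((proj(s,[*X,.044])-[230,140]+.5)*4-.5).round())
E
```

```text
[[ 0.6594  0.1771  0.015 ]
 [ 0.622  -0.0511  0.015 ]
 [ 0.4004 -0.0144  0.015 ]
 [ 0.4346  0.2099  0.015 ]] [0.5291 0.0804 0.015 ]
x edge 0.22710545907986224 -0.14474848667547444
x edge 0.22459450279143015 -0.1641351087940604
y edge 0.2313056954222033 -0.16231307784079282
y edge 0.22692117988900512 -0.1514002734906021
pointer [0.4028 0.102  0.018 ] 0.12812662728142307 -0.16967548042293507
pointer side [0.4006 0.0988 0.018 ]
-0.08 [array([176., 166.]), array([102., 182.]), array([120., 224.]), array([197., 207.])] mid [150. 201.]
0 [array([175., 169.]), array([102., 188.]), array([126., 230.]), array([201., 209.])] mid [152. 206.]
0.08 [array([174., 172.]), array([103., 195.]), array([133., 235.]), array([206., 211.])] mid [155. 210.]
```

```bash
python3 -c "
from h import *
s=ctrl.get_state(); print(s['time'],s['dq'],s['finger_force'],s['contact_force']); print(ctrl.sign_off())"
```

```text
18.15 [ 0.0007  0.     -0.0006 -0.0006  0.0005  0.    ] 68.19478511810303 [0.8987 3.4235 5.2968]
the job is handed in; nothing more can be done
None
```

I handed the job in at 18.15 s: the screw was turned to its end stop, the key stands free on the screw head, and the gripper holds the post with the striker tray at the pointer, within about 0.03 rad by my measurements; the hand-in returned no verdict.

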